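# Let two tins down the feed rack

## Robot

A 7-joint arm with a two-finger parallel gripper is mounted at the origin on a cart in front of the work surface, level with it; the furniture and walls round the work are solid. World frame = base frame: x ahead of the robot, y to its left, z up, the work surface at z = 0. Lengths are in m, angles in rad, forces in N, time in s.
With the tool pointing down it reaches from about 0.4 to 0.875 m from the base axis. Payload 19.3 kg.
Tool frame: the origin (TCP) lies midway between the tips of the shut fingers; the grasp point (between the pads) lies 19 mm behind it; z points along the fingers, y is the line along which they close (so a half turn about z gives the same grasp; the last joint's range is limited). The gripper opens to 85 mm and grips with 20 to 120 N. Pads are 22 mm wide; open, the fingers measure 114 mm over their backs; the gripper's body (76 mm by 85 mm) begins 54 mm behind the grasp point. The pads swing forward as they close: fully open they stand 13 mm farther back than shut.
Start: joints at [-1.301, 0.521, -0.036, 1.599, 0.021, 1.021, -0.113], TCP at [0.208, 0.589, 0.231] pointing down, gripper open.
Joint ranges: [-2.91, 2.91], [-0.3, 2.13], [-1.5, 1.42], [0.17, 2.43], [-1.26, 4.41], [0.16, 1.93], [-2.52, 2.52]. Speed limits (rad/s): [1.89, 1.89, 2.39, 2.39, 3.01, 3.01, 3.01].

## Interface

Orientations are given as [roll, pitch, yaw] about the fixed x, y, z axes, in that order (R = Rz(yaw) Ry(pitch) Rx(roll)).
In Python, from workcell import * gives the robot as it stands. The module is installed in compiled form; this text tells all that it offers.
- The arm moves only by the tool play_rows, never from a script. Its argument "deltas" is a list of rows, each a list of 7 numbers: the shift along the tool's x, y, z in units of 500 mm (1.0 is 500 mm), then the turn, a rotation vector about the tool's x, y, z in units of 120 degrees (1.0 is 120 degrees), then the closure, from 0 (fully open) to 1 (shut). A call has 1 to 10 rows; each row is the pose to reach, as a shift and turn from the pose commanded when the call began, along the tool's axes at that moment; what a row does not reach only later rows make up. A row lasts 1/10 s, in which the tool goes at most 50 mm and 8.59 degrees, less where a joint would pass 70% of its speed; a pose out of reach is approached as far as the arm can. A call with a number of a shift or a turn outside -1 to 1 is refused whole. A call with a gripper value outside its range is refused whole. The fingers move at their own pace and stop on an object; "newtons" is the grip in N (left out, the last holds). Time passes only in rows, so rows that repeat a pose let the fingers close. It gives the time, the measured TCP pose, the force, the opening and the grip force at its end, in the units of the state.
- observe(): the state, without advancing time (a new reading comes with each control period).
- grab_frame(name): name is "scene" or "side" or "wrist"; returns the picture (420x560x3 uint8, red, green, blue); there is no depth.
- get_calibration(name): a dict with "fovy" (degrees; the focal length in pixels is half the picture's height over the tangent of half this angle, whatever the lens; pixels are square), "cx", "cy" (the principal point, pixels), "xyz" and "rotation" of the camera in the world. Camera axes: x right, y down, z forward; pixel columns grow to the right and rows downward; lengths in m; the calibration is good to about 2 mm. A picture is of the moment at which its call begins: read the wrist's pose just before it. get_calibration takes no time and is no camera call; for the wrist camera it gives the pose at the moment of the call.
- job_done(): hands the job in; it is judged then, once.
The state is a dict: "clock": time; "qpos": joint angles; "qd": joint speeds; "joint_efforts": joint torques, N m; "position": TCP position; "tool_rot": TCP orientation; "force": force on the tool from outside, world axes, zero at the start; "moment": the same for the moment, N m; "grip_width": finger opening in m; "finger_force": force on a finger pad.
Only numpy, scipy, OpenCV 4.12 (cv2) and the standard library are available. Lean on these libraries where they do the work, as an engineer would, in place of code of your own. Each camera call takes 0.05 s, during which the arm holds its last target. There are 200 camera calls.

## Task

Supper takes two tins from the white feed rack: press the red pad at the back of its rocker right down so that the gate at the other end lifts and the front tin rolls into the tray, let the pad come all the way up so that the next tin rolls up to the gate, then do the same again for a second tin. Finish with two tins lying in the tray, the pad up and the third tin waiting behind the closed gate. Only press the pad with the fingers: do not touch, lift or carry the tins or the gate, and leave the other things on the worktop where they are.

Things in the scene. Friction and masses are not known exactly. Their poses are not given: they have to be found in the camera images.
- rack: White sheet-metal gravity feed rack for short tins, fixed, 440 mm long (its x), 84 wide (its y). Origin: on the worktop under the middle of its foot plate. Delivery tray at its -x end, red press pad at its +x end. The lane (64 wide, walls 44 high) falls 10 degrees to -x; the tray (64 wide, 155 long, walls 24 high) falls 6 degrees to an end stop at x = -212 mm.
- rocker (a joint): Angle in rad of the steel rocker (two side bars, pivot across the rack at its x = 91, z = 103 mm). 0 = pad up, gate closed; 0.40 = pad right down on its stop, gate lifted (a tin rolls under it from about 0.37). Sprung back to 0; let go half-way it may rest on the tin. Pressing it takes 3 to 7 N before the hard stop. A bar on it rises between first and second tin as the gate lifts: one press passes one tin, however long.
- press_pad (a point): Centre of the top of the red ribbed press pad (38 mm along the rack's x, 60 along its y, 8 thick); moves with the rocker. At 0 it is 152 above the worktop at x = 192, y = 0 of the rack, sloping 10 degrees (higher at +x). Right down it has sunk 43, moved 11 to +x and slopes 13 degrees the other way. It overhangs the lane's rear end; nothing stands above it.
- gate_plate (a point): Middle of the steel gate plate, 58 wide, 3 thick, hung across the lane from the -x end of the rocker, about 250 from the pad; its lower edge is 25 above the lane floor when closed and 84 when lifted. Moves with the rocker.
- gate_line (a point): Fixed point on the rack: the middle of the closed gate plate, at x = -56, y = 0, z = 70 of the rack.
- tin_1_mid (a point): First (front) tin, resting against the gate: centre of a short green tin, 75 mm in diameter, 58 long, about 0.26 kg, lying across the lane so that it rolls. Starts at x = -16, y = 0, z = 77 of the rack. A tin waiting at the closed gate has x = -17; in the tray the first tin comes to rest at x = -175 and the second at x = -99.
- tin_1: The same tin 1; this origin is the centre of its end face on the rack's -y side.
- tin_2_mid (a point): Second tin, resting behind the first: centre of a short green tin, 75 mm in diameter, 58 long, about 0.26 kg, lying across the lane so that it rolls. Starts at x = 58, y = 0, z = 90 of the rack. A tin waiting at the closed gate has x = -17; in the tray the first tin comes to rest at x = -175 and the second at x = -99.
- tin_2: The same tin 2; this origin is the centre of its end face on the rack's -y side.
- tin_3_mid (a point): Third tin, resting behind the second: centre of a short green tin, 75 mm in diameter, 58 long, about 0.26 kg, lying across the lane so that it rolls. Starts at x = 133, y = 0, z = 103 of the rack. A tin waiting at the closed gate has x = -17; in the tray the first tin comes to rest at x = -175 and the second at x = -99.
- tin_3: The same tin 3; this origin is the centre of its end face on the rack's -y side.
- mug: White mug with leaf pattern, 82x114x91, standing behind the rack. Bystander, not part of the job. Origin: centre of its underside.
- teaspoon: Steel teaspoon, 130 long, lying in front of the rack. Bystander, not part of the job. Origin: centre of its underside.
- tall_tin: Tall tin, 75 in diameter, 110 high, standing at the right end of the worktop. Bystander, not part of the job. Origin: centre of its underside.
- bowl: Brown bowl, yellow inside, 122x140x58, at the right end of the worktop. Bystander, not part of the job. Origin: centre of its underside.
- sauce_bottle: Sauce bottle with blue cap, 53x87x174, standing at the back of the worktop. Bystander, not part of the job. Origin: centre of its underside.
Things that resemble listed ones, but are neither listed nor needed, are in the scene too. Leave any orange or pink look-alike of the tin_2 alone.

How it is judged:
By the outcome, as a careful person would: the job done as asked, in the order asked, and still so for the second after the job is handed in, with the robot touching nothing.
It also fails if it takes over 38 s, if anything falls off the work surface, if the arm or the gripper's body presses on something with over 40 N, if the wrist force passes 120 N, or if a joint passes its speed limit or range.

## Working session

There is one attempt and no reset: what is moved stays moved. The work goes in short steps, Python scripts to look and compute and a tool call to move; the robot and the scene stay as the last step left them, time stands still between calls to the robot, and variables do not carry over. Pictures are saved under pics/ and viewed, at most 10 in all, crops included, and the job is handed in when it is done.

Besides the shell and the picture viewer there is one more tool, called after "Call:" as name(argument=value, ...) on one line, values as JSON. play_rows: Moves the arm, as the interface text tells. Its arguments: {"type":"object","properties":{"deltas":{"type":"array"},"newtons":{"type":"number"}},"required":["deltas"]}

```bash
mkdir -p pics
python3 - <<'E'
from workcell import *
import cv2
for n in ("scene","side"):
    c=get_calibration(n); print(n,c)
    im=grab_frame(n); cv2.imwrite(f"pics/{n}0.png",im[:,:,::-1])
s=observe(); print({k:s[k] for k in("clock","position","tool_rot","force","grip_width")})
E
```

```text
scene {'fovy': 42.88232868032351, 'cx': 279.3357707588205, 'cy': 200.73681423523254, 'xyz': array([-0.02467498, -0.35189069,  0.95703873]), 'rotation': array([-2.44842813, -0.01253683, -0.72435141])}
side {'fovy': 42.66464078163412, 'cx': 279.724842291854, 'cy': 214.74570919178169, 'xyz': array([0.00828458, 1.16380692, 0.63764971]), 'rotation': array([-2.01383274, -0.01328626, -2.694839  ])}
{'clock': 0.1, 'position': array([0.20824661, 0.58899513, 0.23080339]), 'tool_rot': array([-3.14063036e+00,  4.29580335e-05,  2.80176565e+00]), 'force': array([ 0.19249965,  0.14225242, -0.11655158]), 'grip_width': 0.08540987863199068}
```

View pics/scene0.png

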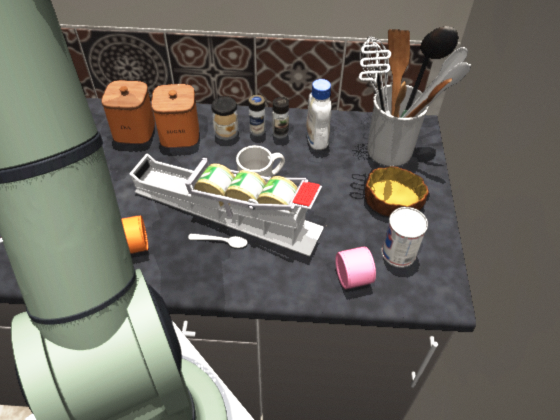

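View pics/side0.png

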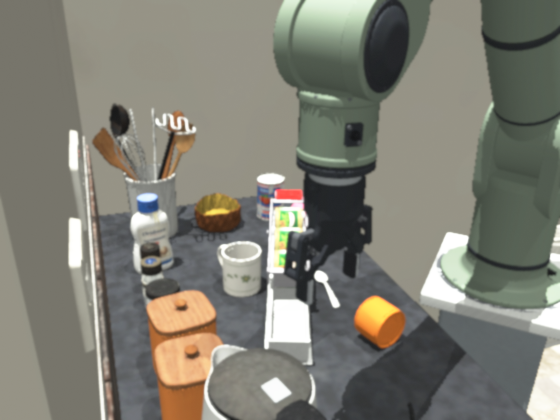

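The red pad is at about (306,194) in the scene view and (289,195) in the side view. The tray end is at about (140,165) and (290,350). The orange and pink mugs or tins are look-alikes, to be left alone. Next I triangulate the pad and take a crop.

```bash
cat > h.py <<'E'
from workcell import *
import numpy as np, cv2
from scipy.spatial.transform import Rotation as R
def ray(c,u,v):
    f=210/np.tan(np.radians(c["fovy"]/2))
    d=R.from_euler("xyz",c["rotation"]).apply([(u-c["cx"])/f,(v-c["cy"])/f,1]); return np.array(c["xyz"]),d/np.linalg.norm(d)
def tri(rs):
    A=sum(np.eye(3)-np.outer(d,d) for o,d in rs); b=sum((np.eye(3)-np.outer(d,d))@o for o,d in rs); p=np.linalg.solve(A,b)
    return p,[np.linalg.norm(np.cross(p-o,d)) for o,d in rs]
def onz(c,u,v,z):
    o,d=ray(c,u,v); return o+d*(z-o[2])/d[2]
def red(im,box):
    x0,y0,x1,y1=box; h=cv2.cvtColor(im,cv2.COLOR_RGB2HSV); m=((h[...,0]<6)|(h[...,0]>172))&(h[...,1]>150)&(h[...,2]>90)
    k=np.zeros(m.shape,np.uint8); k[y0:y1,x0:x1]=m[y0:y1,x0:x1]
    n,l,s,ce=cv2.connectedComponentsWithStats(k); i=1+np.argmax(s[1:,4]); return ce[i],s[i]
E
python3 - <<'E'
from h import *
S,D=get_calibration("scene"),get_calibration("side")
a=cv2.imread("pics/scene0.png");b=cv2.imread("pics/side0.png")
ca,sa=red(a[:,:,::-1],(280,170,340,220)); cb,sb=red(b[:,:,::-1],(265,180,315,215)); print(ca,sa,cb,sb)
print(tri([ray(S,*ca),ray(D,*cb)])); print(onz(S,*ca,.152),onz(D,*cb,.152))
A=cv2.resize(a[140:260,120:340],None,fx=3.4,fy=3.4,interpolation=2); B=cv2.resize(b[170:370,230:350],None,fx=3,fy=3,interpolation=2)
cv2.imwrite("pics/cropA.png",A); cv2.imwrite("pics/cropB.png",B[:600])
E
```

```text
[305.93029491 193.38069705] [293 182  26  24 373] [288.63157895 193.99521531] [277 189  25  10 209]
(array([0.47820243, 0.12260017, 0.14997046]), [np.float64(0.0012844959162794062), np.float64(0.0012844959162794912)])
[0.47843918 0.12196497 0.152     ] [0.47450403 0.12835697 0.152     ]
```

View pics/cropA.png

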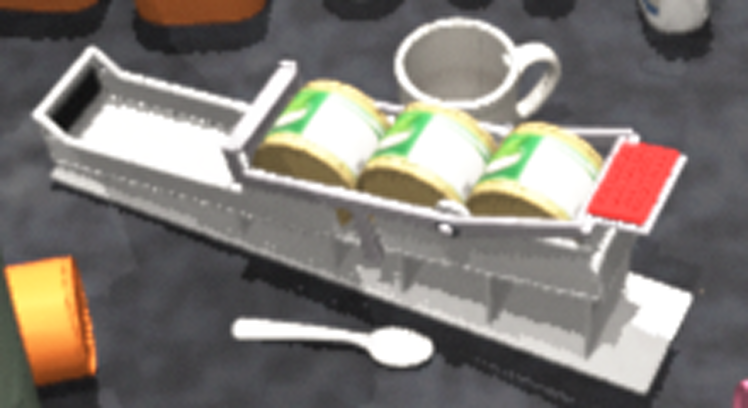

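View pics/cropB.png

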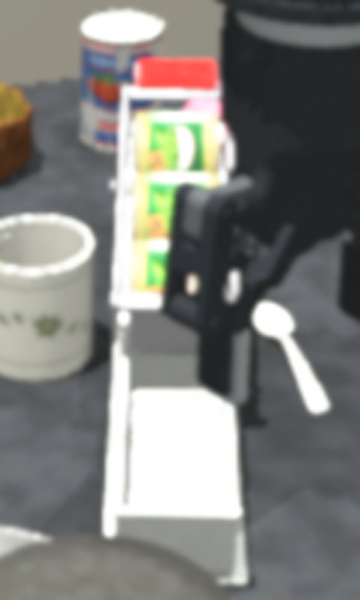

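The crop shows the white rack with the gate at the left, three green tins and the red pad at the right end (scene ~(306,193)). The mug is behind it and the spoon in front. Now I work out the rack axis from the foot plate's front edge.

Run:
```python
from h import *
S=get_calibration("scene")
g=lambda x,y:(120+x/3.4,140+y/3.4)
p=[onz(S,*g(*q),0.002)[:2] for q in((645,392),(690,293),(52,180))]; print(p,np.linalg.norm(p[0]-p[2]),np.linalg.norm(p[0]-p[1]))
e=p[0]-p[2]; a=np.arctan2(e[1],e[0]); print("rack yaw",a)
ex=np.array([np.cos(a),np.sin(a)])
# pad predicted from foot right end (x=220)
print((p[0]+p[1])/2-ex*.028)
s=observe(); T=R.from_euler("xyz",s["tool_rot"]); print(T.as_matrix().round(3), s["qpos"].round(3))
d=np.array([.479,.1225,.23])-s["position"]; print(T.inv().apply(d)/.5)
print("tool x yaw", np.arctan2(T.as_matrix()[1,0],T.as_matrix()[0,0]))
```

```text
[array([0.4585204, 0.0779503]), array([0.53473421, 0.1150947 ]), array([0.27095449, 0.47287432])] 0.4372024132114653 0.08478355663345556
rack yaw -1.1273955101978637
[0.48461491 0.12181484]
[[-0.943  0.333 -0.   ]
 [ 0.333  0.943 -0.001]
 [-0.    -0.001 -1.   ]] [-1.301  0.522 -0.036  1.6    0.021  1.021 -0.113]
[-0.82152725 -0.69913563  0.00231485]
tool x yaw 2.8017656540217035
```

Call:
play_rows(deltas=[[-0.835, -0.709, 0, 0, 0, 0.376, 1], [-0.835, -0.709, 0, 0, 0, 0.376, 1], [-0.835, -0.709, 0, 0, 0, 0.376, 1], [-0.835, -0.709, 0, 0, 0, 0.376, 1], [-0.835, -0.709, 0, 0, 0, 0.376, 1], [-0.835, -0.709, 0, 0, 0, 0.376, 1], [-0.835, -0.709, 0, 0, 0, 0.376, 1], [-0.835, -0.709, 0, 0, 0, 0.376, 1], [-0.835, -0.709, 0, 0, 0, 0.376, 1], [-0.835, -0.709, 0, 0, 0, 0.376, 1]], newtons=40)

```text
clock: 1.1
position: [0.4603, 0.1552, 0.2313]
tool_rot: [3.142, -0.0, 2.015]
force: [0.9, 0.9, 0.0]
grip_width: -0.0003
finger_force: 0.0
```

Run:
```python
from h import *
s=observe(); T=R.from_euler("xyz",s["tool_rot"]); print(s["clock"],s["position"],s["tool_rot"],s["grip_width"])
d=np.array([.4835,.1155,.23])-s["position"]; print(T.inv().apply(d)/.5, (2.014-s["tool_rot"][2])/np.radians(120))
```

```text
1.1 [0.4603388  0.15520969 0.23134775] [ 3.14152498e+00 -1.03762261e-04  2.01452325e+00] -0.00031147205155277114
[-0.09161512  0.00774086  0.00268652] -0.0002498340155470074
```

Call:
play_rows(deltas=[[-0.08, 0.006, 0, 0, 0, 0, 1], [-0.08, 0.006, 0.05, 0, 0, 0, 1], [-0.08, 0.006, 0.05, 0, 0, 0, 1]])

```text
clock: 1.4
position: [0.4787, 0.121, 0.2043]
tool_rot: [-3.138, -0.0, 2.012]
force: [-1.0, 0.5, -0.6]
grip_width: -0.0001
finger_force: 0.0
```

Run:
```python
from h import *
s=observe(); print(s["clock"],s["position"],s["force"])
a=grab_frame("scene"); b=grab_frame("wrist"); c=get_calibration("wrist"); print(c)
cv2.imwrite("pics/sc1.png",a[:,:,::-1]); cv2.imwrite("pics/wr1.png",b[:,:,::-1])
A=cv2.resize(a[120:270,120:350,::-1],None,fx=2,fy=2); cv2.imwrite("pics/m1.png",np.vstack([np.pad(A,((0,0),(0,560-A.shape[1]),(0,0))),cv2.resize(b[:,:,::-1],(400,300)).copy() if 0 else np.pad(cv2.resize(b[:,:,::-1],(400,300)),((0,0),(0,160),(0,0)))]))
```

```text
1.4 [0.47867712 0.1210313  0.20429873] [-0.95195289  0.48382049 -0.63081141]
{'fovy': 59.0226591659603, 'cx': 279.2822930893047, 'cy': 207.6341018360214, 'xyz': array([0.44275228, 0.19900975, 0.34856383]), 'rotation': array([2.81034283e+00, 1.14389948e-03, 4.44379551e-01])}
```

View pics/m1.png

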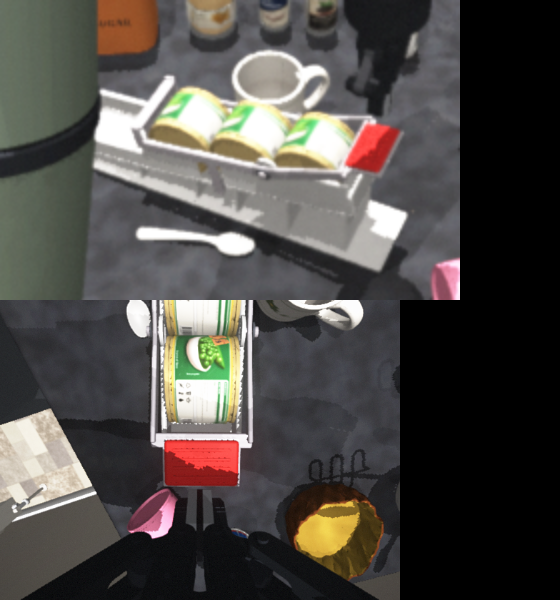

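The wrist view is aligned with the rack, with the pad at about (282,229) px in the full image and the fingers just behind it.

Run:
```python
from h import *
s=observe(); T=R.from_euler("xyz",s["tool_rot"])
c=get_calibration("wrist"); im=cv2.imread("pics/wr1.png")[:,:,::-1]
h=cv2.cvtColor(im,cv2.COLOR_RGB2HSV); m=(((h[...,0]<8)|(h[...,0]>170))&(h[...,1]>130)).astype(np.uint8); m[:,:200]=0;m[:180]=0;m[:,360:]=0;m[280:]=0
x,y,w,hh=cv2.boundingRect(m); print(x,y,w,hh)
front=onz(c,x+w/2,y,.149); back=onz(c,x+w/2,y+hh,.155); p=(front+back)/2; print(front,back,p)
D=cv2.imread("pics/scene0.png")[:,:,::-1]
print(tri([ray(c,x+w/2,y+hh/2),ray(get_calibration("scene"),305.9,193.4)]))
e=np.array([np.cos(-1.127),np.sin(-1.127),0]); t=p+.008*e; t[2]=.2043; print(t,T.inv().apply(t-s["position"])/.5)
```

```text
219 196 115 83
[0.46766206 0.14252065 0.149     ] [0.48885552 0.09784425 0.155     ] [0.47825879 0.12018245 0.152     ]
(array([0.47770721, 0.12126119, 0.15317322]), [np.float64(7.645739377222977e-05), np.float64(7.645739377230716e-05)])
[0.48169376 0.11295742 0.2043    ] [-0.01969596 -0.00383503  0.00407672]
```

Call:
play_rows(deltas=[[-0.01, -0.002, 0.05, 0, 0, 0, 1], [-0.01, -0.002, 0.1, 0, 0, 0, 1], [-0.01, -0.002, 0.12, 0, 0, 0, 1], [-0.01, -0.002, 0.14, 0, 0, 0, 1], [-0.01, -0.002, 0.16, 0, 0, 0, 1], [-0.01, -0.002, 0.16, 0, 0, 0, 1]])

```text
clock: 2.1
position: [0.481, 0.1178, 0.1264]
tool_rot: [3.142, -0.0, 2.015]
force: [-0.8, 0.8, 0.5]
grip_width: -0.0001
finger_force: 0.0
```

Call:
play_rows(deltas=[[0, 0, 0.02, 0, 0, 0, 1], [0, 0, 0.028, 0, 0, 0, 1], [0, 0, 0.028, 0, 0, 0, 1], [0, 0, 0.028, 0, 0, 0, 1]])

```text
clock: 2.5
position: [0.4819, 0.1173, 0.1135]
tool_rot: [3.14, 0.001, 2.014]
force: [2.6, -5.5, 8.1]
grip_width: 0.0001
finger_force: 4.3
```

Run:
```python
from h import *
s=observe(); print(s["clock"],s["position"],s["force"])
a=grab_frame("scene"); b=grab_frame("side"); w=grab_frame("wrist")
A=cv2.resize(a[120:270,110:350,::-1],(480,300)); B=cv2.resize(b[170:370,230:350,::-1],(180,300)); W=cv2.resize(w[:,:,::-1],(400,300)); 
cv2.imwrite("pics/m2.png",np.vstack([np.hstack([A,B]),np.pad(W,((0,0),(0,260),(0,0)))]))
```

```text
2.5 [0.48194673 0.11728078 0.11348131] [ 2.59033818 -5.51077215  8.11976102]
```

View pics/m2.png

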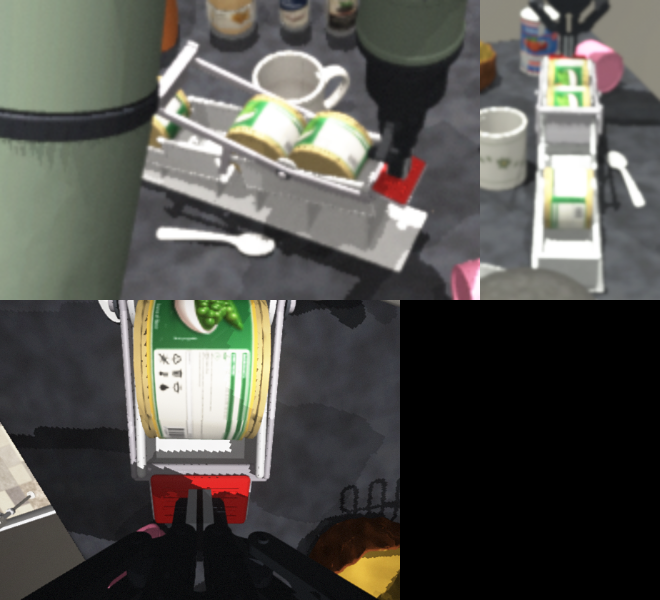

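Gate lifted and tin 1 is rolling into the tray (side view, ~(570,195) in the mosaic). I press firmly onto the stop, then release.

Call:
play_rows(deltas=[[0, 0, 0.006, 0, 0, 0, 1], [0, 0, 0.008, 0, 0, 0, 1], [0, 0, 0.008, 0, 0, 0, 1], [0, 0, 0.008, 0, 0, 0, 1], [0, 0, 0.008, 0, 0, 0, 1], [0, 0, 0.008, 0, 0, 0, 1]])

```text
clock: 3.25
position: [0.4822, 0.1171, 0.11]
tool_rot: [3.139, 0.001, 2.014]
force: [0.9, -7.6, 16.4]
grip_width: 0.0006
finger_force: 8.6
```

Call:
play_rows(deltas=[[0, 0, -0.02, 0, 0, 0, 1], [0, 0, -0.04, 0, 0, 0, 1], [0, 0, -0.06, 0, 0, 0, 1], [0, 0, -0.08, 0, 0, 0, 1], [0, 0, -0.1, 0, 0, 0, 1], [0, 0, -0.12, 0, 0, 0, 1], [0.016, 0, -0.16, 0, 0, 0, 1], [0.016, 0, -0.16, 0, 0, 0, 1], [0.016, 0, -0.16, 0, 0, 0, 1], [0.016, 0, -0.16, 0, 0, 0, 1]])

```text
clock: 4.25
position: [0.4773, 0.1242, 0.1879]
tool_rot: [-3.141, 0.0, 2.014]
force: [0.4, -0.3, -0.3]
grip_width: -0.0001
finger_force: 0.0
```

Call:
play_rows(deltas=[[0, 0, 0, 0, 0, 0, 1], [0, 0, 0, 0, 0, 0, 1], [0, 0, 0, 0, 0, 0, 1], [0, 0, 0, 0, 0, 0, 1], [0, 0, 0, 0, 0, 0, 1], [0, 0, 0, 0, 0, 0, 1], [0, 0, 0, 0, 0, 0, 1], [0, 0, 0, 0, 0, 0, 1], [0, 0, 0, 0, 0, 0, 1], [0, 0, 0, 0, 0, 0, 1]])

```text
clock: 5.25
position: [0.4775, 0.1246, 0.1883]
tool_rot: [3.142, 0.0, 2.014]
force: [-1.0, 0.2, -0.8]
grip_width: -0.0
finger_force: 0.0
```

```bash
cat >> h.py <<'E'
def mosaic(name):
    s=observe(); print(s["clock"],s["position"],s["force"])
    a=grab_frame("scene"); b=grab_frame("side"); w=grab_frame("wrist")
    A=cv2.resize(a[120:270,110:350,::-1],(480,300)); B=cv2.resize(b[170:370,230:350,::-1],(180,300)); W=cv2.resize(w[:,:,::-1],(400,300))
    cv2.imwrite(name,np.vstack([np.hstack([A,B]),np.pad(W,((0,0),(0,260),(0,0)))]))
E
python3 -c "
from h import *
mosaic('pics/m3.png')"
```

```text
5.25 [0.477496   0.12455128 0.18832025] [-1.04308502  0.15282338 -0.76947644]
```

View pics/m3.png

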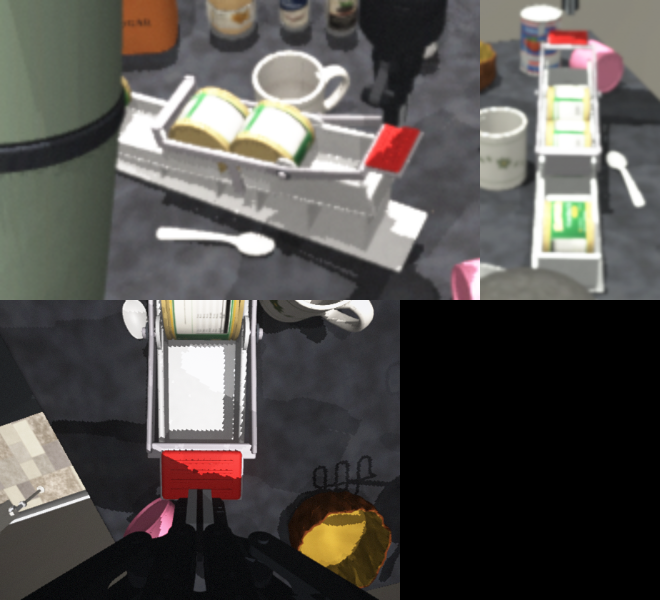

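Tin 1 is in the tray (side mosaic (568,222)), tins 2 and 3 have moved up to the closed gate, and the pad is fully up. Now the second press.

Call:
play_rows(deltas=[[-0.016, 0, 0.03, 0, 0, 0, 1], [-0.016, 0, 0.06, 0, 0, 0, 1], [-0.016, 0, 0.085, 0, 0, 0, 1], [-0.016, 0, 0.11, 0, 0, 0, 1], [-0.016, 0, 0.13, 0, 0, 0, 1], [-0.016, 0, 0.148, 0, 0, 0, 1], [-0.016, 0, 0.158, 0, 0, 0, 1], [-0.016, 0, 0.16, 0, 0, 0, 1], [-0.016, 0, 0.16, 0, 0, 0, 1], [-0.016, 0, 0.16, 0, 0, 0, 1]])

```text
clock: 6.4
position: [0.4817, 0.1166, 0.1092]
tool_rot: [3.14, 0.001, 2.013]
force: [-3.2, -8.3, 28.7]
grip_width: 0.0003
finger_force: 14.8
```

Call:
play_rows(deltas=[[0, 0, 0, 0, 0, 0, 1], [0, 0, 0, 0, 0, 0, 1], [0, 0, 0, 0, 0, 0, 1], [0, 0, 0, 0, 0, 0, 1], [0, 0, 0, 0, 0, 0, 1], [0, 0, 0, 0, 0, 0, 1]])

```text
clock: 7.0
position: [0.4817, 0.1166, 0.1092]
tool_rot: [3.14, 0.001, 2.013]
force: [-3.8, -7.7, 28.7]
grip_width: 0.0003
finger_force: 14.7
```

```bash
python3 -c "
from h import *
mosaic('pics/m4.png')"
```

```text
7.0 [0.48172196 0.11664146 0.1092401 ] [-3.83566933 -7.69548991 28.65704445]
```

View pics/m4.png

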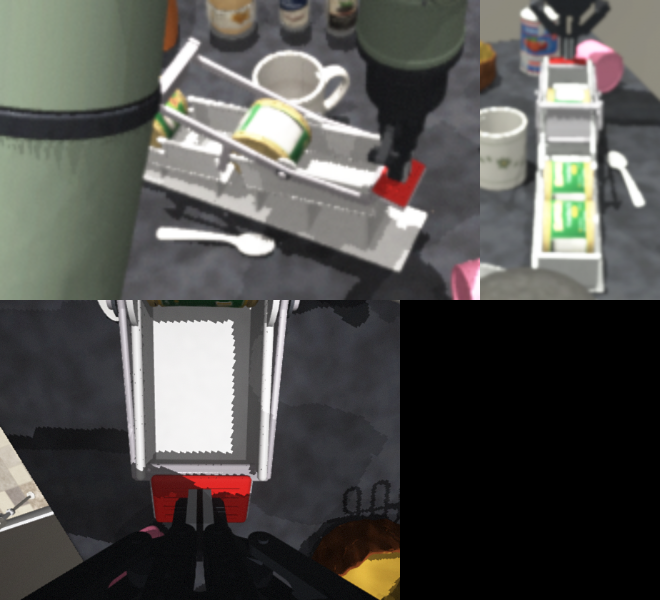

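Both tins are in the tray and the third is held by the bar. Now I release.

Call:
play_rows(deltas=[[0, 0, -0.02, 0, 0, 0, 1], [0, 0, -0.04, 0, 0, 0, 1], [0, 0, -0.06, 0, 0, 0, 1], [0, 0, -0.08, 0, 0, 0, 1], [0, 0, -0.1, 0, 0, 0, 1], [0, 0, -0.12, 0, 0, 0, 1], [0, 0, -0.2, 0, 0, 0, 1], [0, 0, -0.25, 0, 0, 0, 1], [0, 0, -0.25, 0, 0, 0, 1], [0, 0, -0.25, 0, 0, 0, 1]])

```text
clock: 8.15
position: [0.4809, 0.1173, 0.2336]
tool_rot: [3.141, -0.0, 2.014]
force: [0.1, 0.5, -0.4]
grip_width: 0.0003
finger_force: 0.0
```

Call:
play_rows(deltas=[[0, 0, 0, 0, 0, 0, 1], [0, 0, 0, 0, 0, 0, 1], [0, 0, 0, 0, 0, 0, 1], [0, 0, 0, 0, 0, 0, 1], [0, 0, 0, 0, 0, 0, 1], [0, 0, 0, 0, 0, 0, 1], [0, 0, 0, 0, 0, 0, 1], [0, 0, 0, 0, 0, 0, 1], [0, 0, 0, 0, 0, 0, 1], [0, 0, 0, 0, 0, 0, 1]])

```text
clock: 9.15
position: [0.4809, 0.1173, 0.2333]
tool_rot: [3.142, 0.0, 2.014]
force: [0.1, -0.5, 0.6]
grip_width: 0.0001
finger_force: 0.0
```

```bash
python3 -c "
from h import *
mosaic('pics/m5.png')"
```

```text
9.15 [0.48094318 0.11729453 0.23331646] [ 0.08546743 -0.45274489  0.59925005]
```

View pics/m5.png

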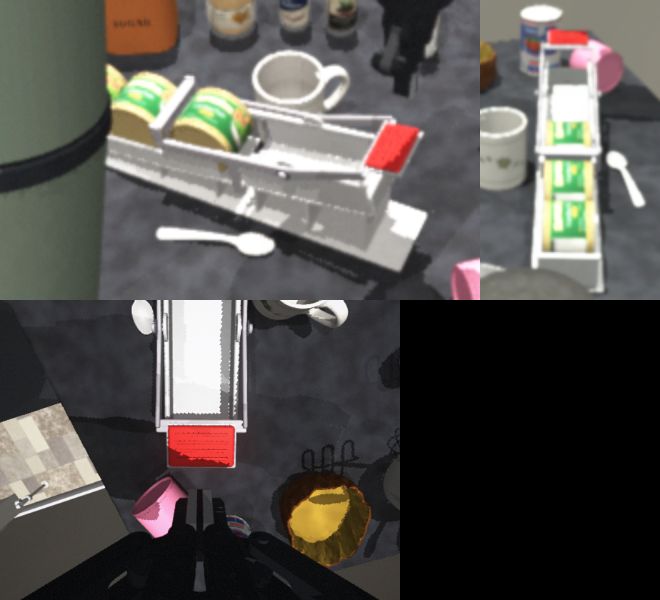

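Two tins lie in the tray, the third waits behind the closed gate, the pad is up and the arm is clear of everything.

```bash
python3 -c "
from workcell import *
print(job_done())"
```

```text
the job is handed in; nothing more can be done
None
```

Done and handed in at about 9 s: two tins lie in the tray, the pad is up, the third tin waits behind the closed gate, and the other things on the worktop were not touched.

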